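# Clock the air elbow on the glue pot

## Robot

A 6-joint arm with a two-finger parallel gripper is mounted at the origin on the work surface. World frame = base frame: x ahead of the robot, y to its left, z up, the work surface at z = 0. Lengths are in m, angles in rad, forces in N, time in s.
With the tool pointing down it reaches from about 0.3 to 0.825 m from the base axis. Payload 5.4 kg.
Tool frame: the origin (TCP) lies at the very end of the fingers, on their centre line; the grasp point (between the pads) lies 19 mm behind it; z points along the fingers, y is the line along which they close (so a half turn about z gives the same grasp; the last joint's range is limited). The gripper opens to 92 mm and grips with 3 to 60 N. Pads are 20 mm wide; open, the fingers measure 128 mm over their backs; the gripper's body (75 mm by 189 mm) begins 69 mm behind the grasp point.
Start: joints at [1.123, 0.158, 1.597, -0, 1.386, -0.21], TCP at [0.135, 0.559, 0.191] pointing down, gripper open.
Joint ranges: [-2.91, 2.91], [-0.94, 2.29], [0.18, 2.7], [-1.29, 4.43], [0.17, 2.64], [-3, 3]. Speed limits (rad/s): [2.57, 2.57, 3.14, 3.14, 3.14, 3.14].

## Interface

Orientations are given as a unit quaternion [x, y, z, w].
In Python, from workcell import observe, eyes, workorder gives the robot as it stands.
- The arm moves only by the tool jog_arm, never from a script. Its arguments are lists of equal length, an entry for each row: "delta_pos": the shift along the tool's x, y, z in m, a list of three; "roll": the turn about the tool's z in units of 5 degrees (1.0 is 5 degrees); "claw": the opening, from 0 (shut) to 1 (fully open). A call has 1 to 10 rows; each row is the pose to reach, as a shift and turn from the pose commanded when the call began, along the tool's axes at that moment; what a row does not reach only later rows make up. A row lasts 1/10 s, in which the tool goes at most 50 mm and 8.59 degrees, less where a joint would pass 70% of its speed; a pose out of reach is approached as far as the arm can. A call with a gripper value outside its range is refused whole. The fingers move at their own pace and stop on an object; the grip force is fixed at half the most. Time passes only in rows, so rows that repeat a pose let the fingers close. It gives the time, the measured TCP pose, the force, the opening and the grip force at its end, in the units of the state.
- observe(): the state, without advancing time (a new reading comes with each control period).
- eyes.get_image(name): name is "scene" or "side" or "wrist"; returns a dict with "frame" (384x512x3 uint8, red, green, blue), "range_z" (384x512 float32, m along the optical axis (not along the pixel's ray), 0 where there is no reading), "K" (3x3 intrinsics, pixels), "cam_to_world" (4x4, takes a point from camera to world coordinates). Camera axes: x right, y down, z forward; pixel columns grow to the right and rows downward; lengths in m; the calibration is good to about 2 mm. A picture is of the moment at which its call begins.
- workorder.job_done(): hands the job in; it is judged then, once.
The state is a dict: "time_s": time; "q": joint angles; "joint_vel": joint speeds; "effort": joint torques, N m; "ee_pos": TCP position; "tcp_rot": TCP orientation; "wrist_force": force on the tool from outside, world axes, zero at the start; "torque": the same for the moment, N m; "width": opening from 0.0 (shut) to 1.0 (fully open); "gripper_force": force on a finger pad.
Only numpy, scipy, OpenCV 4.12 (cv2) and the standard library are available. Lean on these libraries where they do the work, as an engineer would, in place of code of your own. Each camera call takes 0.05 s, during which the arm holds its last target. There are 200 camera calls.

## Task

The brass elbow on one of the two glue pots is only started on its threaded stub. Screw it further on, clockwise seen from above and by less than half a turn, until its outlet points at the black line drawn on the rim of its own pot lid; stop there without turning it well past the line, then let go. Leave the tee on the other pot as it stands.

Things in the scene. Friction and masses are not known exactly. Their poses are not given: they have to be found in the camera images.
- elbow: Brass elbow on a stiff thread (0.12 N m, sinks 2 mm a turn). Origin: on the stub's axis at outlet height, 99 mm above the table; x along the outlet; z up. Here a block, 24 x 24 mm, flat sides, from 17 mm below to 13 mm above the origin: grip it from above, closing along y, tips over the 30 mm nut whose top is 19 mm below. Start: 0.7 to 1.35 rad clockwise to go to the line.
- elbow_mouth (a point): Centre of the elbow's open outlet end, 44 mm from the stub's axis. The outlet is a level round pipe 19 mm thick with a 23 mm collar at its end. The elbow sits in the middle of a fixed round aluminium pot, lid 140 mm across, its top 64 mm above the table. The two pots may swap places.
- mark: Black line on the lid of the elbow's pot, radial, 5 mm wide, from 43 to 69 mm from the stub's axis and 10 mm down the lid's edge. Origin: on the stub's axis at the lid's top, 35 mm below the elbow's origin; x axis level, outward along the line; z up. The other pot's lid bears a like line that does not matter. The elbow stays where it is left.
- tee_mouth (a point): Centre of one of the two open ends of the brass tee on the other, otherwise equal pot. The tee has two outlets in one line, each reaching 44 mm out from its stub's axis, 99 mm above the table. It can turn too and is to be left alone.
Not all that is in view belongs to the job. Leave any pink or red look-alike of the part that bears elbow alone.

How it is judged:
By the outcome, as a careful person would: the job done as asked, in the order asked, and still so for the second after the job is handed in, with the robot touching nothing.
It also fails if it takes over 32 s, if anything falls off the work surface, if the arm or the gripper's body presses on something with over 40 N, if the wrist force passes 120 N, or if a joint passes its speed limit or range.

## Working session

There is one attempt and no reset: what is moved stays moved. The work goes in short steps, Python scripts to look and compute and a tool call to move; the robot and the scene stay as the last step left them, time stands still between calls to the robot, and variables do not carry over. Pictures are saved under pics/ and viewed, at most 10 in all, crops included, and the job is handed in when it is done.

Besides the shell and the picture viewer there is one more tool, called after "Request:" by a JSON object that holds its "name" and its "arguments". jog_arm: Moves the arm, as the interface text tells. Its arguments: {"type":"object","properties":{"delta_pos":{"type":"array","items":{"type":"array","items":{"type":"number"}}},"roll":{"type":"array","items":{"type":"number"}},"claw":{"type":"array","items":{"type":"number"}}},"required":["delta_pos","roll","claw"]}

```bash
mkdir -p pics; python3 - <<'E'
from workcell import observe, eyes
import cv2,numpy as np,pickle
s=observe();print(s['time_s'],s['ee_pos'],s['tcp_rot'],s['width'])
d={n:eyes.get_image(n) for n in("scene","side","wrist")}
pickle.dump(d,open('d0.pkl','wb'))
for n in d: print(n,d[n]['cam_to_world'].round(3).tolist())
a=np.vstack([cv2.resize(d[n]['frame'],(400,300)) for n in("scene","side")])
cv2.imwrite('pics/a.png',a[...,::-1])
cv2.imwrite('pics/s.png',d['scene']['frame'][...,::-1])
E
```

```text
0.0 [0.13515279 0.55819745 0.19000566] [ 1.18598606e-01  9.92941816e-01 -9.07379176e-04 -3.10364141e-04] 0.9989589287983288
scene [[-0.46, 0.725, -0.513, 0.97], [0.888, 0.381, -0.258, 0.255], [0.009, -0.574, -0.819, 0.766], [0.0, 0.0, 0.0, 1.0]]
side [[-0.91, -0.272, 0.312, 0.252], [-0.414, 0.605, -0.68, 0.744], [-0.004, -0.748, -0.664, 0.754], [0.0, 0.0, 0.0, 1.0]]
wrist [[0.235, 0.941, 0.243, 0.067], [0.972, -0.227, -0.06, 0.575], [-0.001, 0.25, -0.968, 0.383], [0.0, 0.0, 0.0, 1.0]]
```

View pics/a.png

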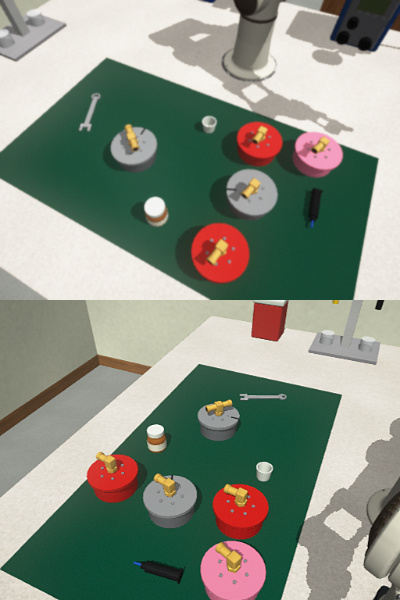

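View pics/s.png

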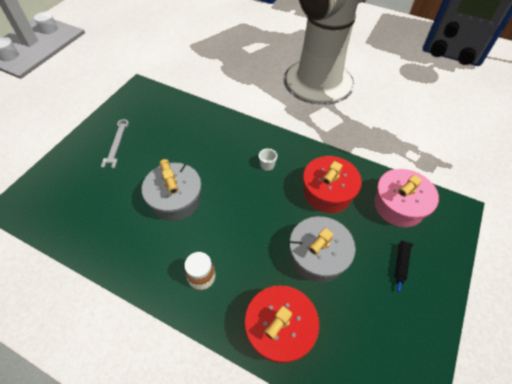

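The candidates in scene.png are the grey pot with the elbow (322,245), the grey pot with the tee (170,190), the red pots (332,182) and (282,322), and the pink pot (407,195). I choose grey (322,245): it has a single outlet, with its black line at about (296,243). Next is a close crop check and a measurement.

```bash
cat > h.py <<'E'
import numpy as np,cv2
def cloud(d):
    z=d['range_z'];v,u=np.mgrid[:z.shape[0],:z.shape[1]]
    P=np.stack([u,v,np.ones_like(u)],-1)@np.linalg.inv(d['K']).T*z[...,None]
    return P@d['cam_to_world'][:3,:3].T+d['cam_to_world'][:3,3]
def plane(d,h):
    v,u=np.mgrid[:384,:512]; R=d['cam_to_world']
    r=(np.stack([u,v,np.ones_like(u)],-1)@np.linalg.inv(d['K']).T)@R[:3,:3].T
    return R[:3,3]+r*((h-R[2,3])/r[...,2])[...,None]
def circ(x,y):
    for _ in range(4):
        a=np.linalg.lstsq(np.c_[2*x,2*y,np.ones_like(x)],x*x+y*y,rcond=None)[0]
        r=np.sqrt(a[2]+a[0]**2+a[1]**2); e=np.hypot(x-a[0],y-a[1])-r
        k=abs(e)<max(.001,2*e.std()); x,y=x[k],y[k]
    return a[:2],r
def measure(d,c0):
    hsv=cv2.cvtColor(d['frame'],cv2.COLOR_RGB2HSV); H,S,V=[hsv[...,i].astype(int) for i in range(3)]
    P=cloud(d)
    near=np.hypot(P[...,0]-c0[0],P[...,1]-c0[1])<.095
    lid=((near)&(abs(P[...,2]-.064)<.006)&(S<90)).astype(np.uint8)
    q=plane(d,.064)
    cs=max(cv2.findContours(lid,0,cv2.CHAIN_APPROX_NONE)[0],key=cv2.contourArea)
    hull=cv2.convexHull(cs)
    m=np.zeros_like(lid);cv2.drawContours(m,[hull],-1,1,-1)
    e=max(cv2.findContours(m,0,cv2.CHAIN_APPROX_NONE)[0],key=len)[:,0]
    p=q[e[:,1],e[:,0]]; c,r=circ(p[:,0],p[:,1])
    print('lid c',c.round(4),'r',r.round(4),'z',np.median(P[lid>0][:,2]).round(4))
    rr=np.hypot(q[...,0]-c[0],q[...,1]-c[1])
    mk=(rr<.066)&(rr>.045)&(V<65)
    n,l,st,_=cv2.connectedComponentsWithStats(mk.astype(np.uint8))
    for i in range(1,n):
        if st[i,4]>8:
            w=q[l==i].mean(0)[:2]-c;print(' mark',st[i],np.hypot(*w).round(4),np.degrees(np.arctan2(w[1],w[0])).round(1))
    br=near&(H>12)&(H<35)&(S>110)&(V>60)&(P[...,2]>.08)
    w=P[br][:,:2]-c;rad=np.hypot(*w.T);zz=P[br][:,2]
    f=rad>.030;o=w[f&(zz>.1)]
    print(' brass n',br.sum(),'zmax',np.percentile(zz,[50,98]).round(4),'rmax',rad.max().round(4),'out top n',len(o))
    if len(o): 
        o=o.mean(0);print('  out dir',np.degrees(np.arctan2(o[1],o[0])).round(1))
    t=w[zz>.1]; vv=np.linalg.eigh(np.cov(t.T))[1][:,1];print('  pca',np.degrees(np.arctan2(vv[1],vv[0])).round(1),'mean',t.mean(0).round(4))
    return c
E
python3 - <<'E'
from h import *;import pickle
d=pickle.load(open('d0.pkl','rb'))
c0=cloud(d['scene'])[262,325];print(c0)
for n in('scene','side'):measure(d[n],c0[:2]+[-.02,0] if 0 else c0[:2])
f=d['scene']['frame'][205:290,280:365];g=d['side']['frame']
M=d['side']['cam_to_world'];k=d['side']['K']@(np.linalg.inv(M)@np.r_[c0[:2],.08,1])[:3];u,v=(k[:2]/k[2]).astype(int);print(u,v)
g=g[v-50:v+50,u-50:u+50]
cv2.imwrite('pics/c.png',np.hstack([cv2.resize(x,(400,400),interpolation=2) for x in(f,g)])[...,::-1])
E
```

```text
[0.62440627 0.24964691 0.06407122]
lid c [0.5944 0.2314] r 0.0662 z 0.0637
 brass n 274 zmax [0.1084 0.1133] rmax 0.0403 out top n 50
  out dir -20.0
  pca 163.9 mean [ 0.0109 -0.0057]
lid c [0.5918 0.2327] r 0.067 z 0.0661
 brass n 399 zmax [0.1081 0.1153] rmax 0.0411 out top n 49
  out dir -19.5
  pca 166.5 mean [ 0.0059 -0.0044]
194 245
```

View pics/c.png

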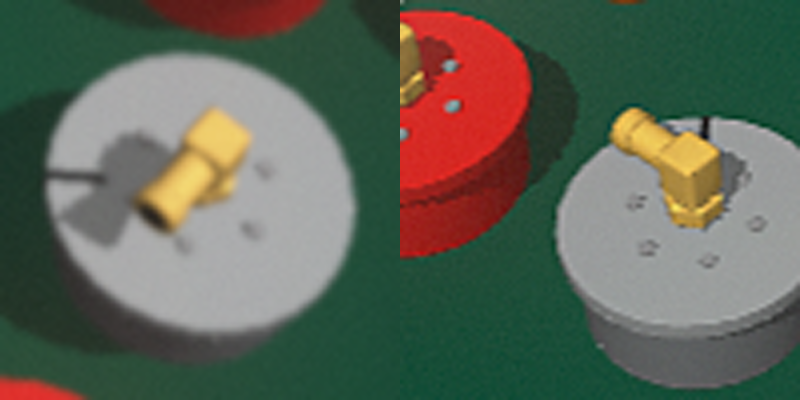

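The crop shows a bare grey lid with a single-outlet elbow: block at scene (327,232), outlet toward (314,250), black line at the left edge (296,242). That confirms the choice, so I'm moving above it.

Request:
{"name": "jog_arm", "arguments": {"delta_pos": [[-0.048,-0.019,0],[-0.095,-0.038,0],[-0.142,-0.057,0],[-0.189,-0.076,0],[-0.236,-0.095,0],[-0.283,-0.114,0],[-0.33,-0.133,0],[-0.377,-0.152,0],[-0.424,-0.171,0],[-0.471,-0.19,0]], "roll": [0,0,0,0,0,0,0,0,0,0], "claw": [1,1,1,1,1,1,1,1,1,1]}}

```text
time_s: 1.15
ee_pos: [0.5433, 0.2662, 0.1907]
tcp_rot: [0.119, 0.993, -0.0, -0.0]
wrist_force: [-0.1, 0.2, -0.5]
width: 1.0
gripper_force: 0.0
```

Request:
{"name": "jog_arm", "arguments": {"delta_pos": [[-0.03,-0.012,0],[-0.051,-0.019,0],[-0.051,-0.019,0],[-0.051,-0.019,0]], "roll": [0,0,0,0], "claw": [1,1,1,1]}}

```text
time_s: 1.55
ee_pos: [0.5866, 0.2374, 0.1904]
tcp_rot: [0.119, 0.993, -0.0, -0.001]
wrist_force: [-1.3, 0.8, -0.3]
width: 1.0
gripper_force: 0.0
```

```bash
python3 - <<'E'
from h import *;from workcell import observe,eyes;import pickle
s=observe();print(s['time_s'],s['ee_pos'],s['tcp_rot'],s['q'],s['wrist_force'])
w=eyes.get_image('wrist');pickle.dump(w,open('w1.pkl','wb'))
c=measure(w,np.array([.593,.232]))
cv2.imwrite('pics/w1.png',w['frame'][...,::-1])
E
```

```text
1.55 [0.58661061 0.23738441 0.19044128] [ 1.18865104e-01  9.92910161e-01 -3.25416133e-07 -7.06979801e-04] [ 1.93663855e-01  3.07791408e-01  1.42229892e+00  4.39981163e-04
  1.41284788e+00 -1.13890830e+00] [-1.29183596  0.83872299 -0.2699169 ]
lid c [0.5866 0.2286] r 0.0691 z 0.0637
 mark [209 204  15  11  54] 0.0559 -66.6
 brass n 4039 zmax [0.3204 0.3293] rmax 0.0779 out top n 3015
  out dir 116.8
  pca 81.1 mean [-0.0103  0.0214]
```

View pics/w1.png

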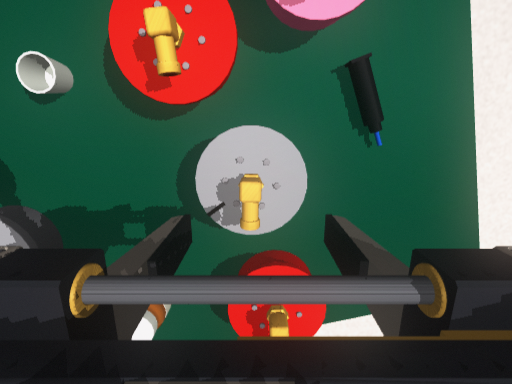

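The wrist view shows the whole lid: block at (251,188), mouth at (250,225), black line from (207,213) to (225,203). My brass mask caught parts of the gripper, so I'm limiting its height and fitting the mark in all three views.

```bash
sed -i "s/(P\[...,2\]>.08)/(P[...,2]>.08)\&(P[...,2]<.12)/; s/(V<65)/(V<mx)/; s/def measure(d,c0)/def measure(d,c0,mx=65)/" h.py; python3 - <<'E'
from h import *;import pickle
w=pickle.load(open('w1.pkl','rb'));d=pickle.load(open('d0.pkl','rb'))
c=np.array([.593,.232])
for n,x in(('wrist',w),('scene',d['scene']),('side',d['side'])):
  for mx in (50,75,90):print(n,mx);cc=measure(x,c,mx)
  V=cv2.cvtColor(x['frame'],cv2.COLOR_RGB2HSV)[...,2]
  q=plane(x,.064)
  # profile of brightness by angle, ring 50..64 mm about measured centre
  p=q[...,:2]-cc;r=np.hypot(p[...,0],p[...,1]);a=np.degrees(np.arctan2(p[...,1],p[...,0]))
  print([(t,int(np.median(V[(r>.05)&(r<.064)&(abs(a-t)<1.5)]))) for t in range(-110,-40,3) if ((r>.05)&(r<.064)&(abs(a-t)<1.5)).any()])
E
```

```text
wrist 50
lid c [0.5866 0.2286] r 0.0691 z 0.0637
 mark [209 204  14  10  39] 0.0564 -66.7
 brass n 1008 zmax [0.1087 0.1124] rmax 0.0439 out top n 221
  out dir -14.8
  pca 164.9 mean [ 0.0126 -0.0032]
wrist 75
lid c [0.5866 0.2286] r 0.0691 z 0.0637
 mark [209 203  15  12  56] 0.0557 -66.6
 brass n 1008 zmax [0.1087 0.1124] rmax 0.0439 out top n 221
  out dir -14.8
  pca 164.9 mean [ 0.0126 -0.0032]
wrist 90
lid c [0.5866 0.2286] r 0.0691 z 0.0637
 mark [209 203  15  12  60] 0.0561 -66.5
 brass n 1008 zmax [0.1087 0.1124] rmax 0.0439 out top n 221
  out dir -14.8
  pca 164.9 mean [ 0.0126 -0.0032]
[(-110, 186), (-107, 186), (-104, 186), (-101, 186), (-98, 186), (-95, 185), (-92, 185), (-89, 185), (-86, 184), (-83, 185), (-80, 185), (-77, 184), (-74, 184), (-71, 118), (-68, 44), (-65, 51), (-62, 118), (-59, 119), (-56, 119), (-53, 122), (-50, 118), (-47, 119), (-44, 119), (-41, 119)]
scene 50
lid c [0.5894 0.2282] r 0.0698 z 0.0637
 brass n 274 zmax [0.1084 0.1133] rmax 0.0435 out top n 65
  out dir -12.6
  pca 163.9 mean [ 0.0159 -0.0024]
scene 75
lid c [0.5894 0.2282] r 0.0698 z 0.
[... 672 characters left out ...]
 [0.1081 0.1153] rmax 0.0471 out top n 75
  out dir -10.4
  pca 166.5 mean [ 0.0126 -0.0006]
side 75
lid c [0.5852 0.2289] r 0.0713 z 0.0661
 brass n 399 zmax [0.1081 0.1153] rmax 0.0471 out top n 75
  out dir -10.4
  pca 166.5 mean [ 0.0126 -0.0006]
side 90
lid c [0.5852 0.2289] r 0.0713 z 0.0661
 brass n 399 zmax [0.1081 0.1153] rmax 0.0471 out top n 75
  out dir -10.4
  pca 166.5 mean [ 0.0126 -0.0006]
[(-110, 156), (-107, 157), (-104, 157), (-101, 155), (-98, 156), (-95, 156), (-92, 156), (-89, 156), (-86, 157), (-83, 156), (-80, 158), (-77, 157), (-74, 158), (-71, 159), (-68, 137), (-65, 70), (-62, 201), (-59, 230), (-56, 229), (-53, 227), (-50, 216), (-47, 220), (-44, 232), (-41, 234)]
```

Request:
{"name": "jog_arm", "arguments": {"delta_pos": [[0,0,0],[0,0,0]], "roll": [0.2,0.2], "claw": [1,1]}}

```text
time_s: 1.8
ee_pos: [0.5863, 0.2382, 0.1912]
tcp_rot: [0.127, 0.992, 0.0, -0.0]
wrist_force: [-0.2, 0.9, -0.2]
width: 1.001
gripper_force: 0.0
```

Request:
{"name": "jog_arm", "arguments": {"delta_pos": [[-0.003,-0.009,0.03],[-0.003,-0.009,0.06],[-0.003,-0.009,0.085],[-0.003,-0.009,0.1],[-0.003,-0.009,0.106],[-0.003,-0.009,0.106],[-0.003,-0.009,0.106]], "roll": [0,0,0,0,0,0,0], "claw": [1,1,0.8,0.6,0.5,0.5,0.5]}}

```text
time_s: 2.5
ee_pos: [0.5888, 0.2282, 0.0866]
tcp_rot: [0.127, 0.992, 0.0, 0.001]
wrist_force: [-0.8, 0.7, 0.0]
width: 0.587
gripper_force: 0.0
```

```bash
python3 - <<'E'
from h import *;from workcell import observe,eyes
s=observe();print(s['time_s'],s['ee_pos'],s['tcp_rot'],s['width'],s['wrist_force'])
w=eyes.get_image('wrist');v=eyes.get_image('scene')
f=w['frame'][100:356,100:420];g=v['frame'][190:302,260:400]
cv2.imwrite('pics/w2.png',np.hstack([cv2.resize(f,(400,320)),cv2.resize(g,(400,320))])[...,::-1])
E
```

```text
2.5 [0.58876606 0.22818978 0.08656551] [1.27146908e-01 9.91883118e-01 3.62349926e-04 1.18862964e-03] 0.5866993810419235 [-0.79410283  0.70289098  0.04648035]
```

View pics/w2.png

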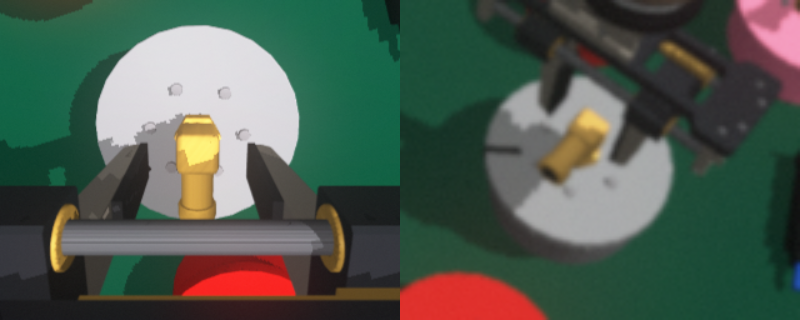

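The fingers straddle the block evenly: the gap runs from 147 to 247 in the left panel and the block is at 197. Closing now.

Request:
{"name": "jog_arm", "arguments": {"delta_pos": [[0,0,0.001],[0,0,0.001],[0,0,0.001],[0,0,0.001],[0,0,0.001],[0,0,0.001],[0,0,0.001],[0,0,0.001]], "roll": [0,0,0,0,0,0,0,0], "claw": [0.1,0,0,0,0,0,0,0]}}

```text
time_s: 3.4
ee_pos: [0.588, 0.2284, 0.0843]
tcp_rot: [0.127, 0.992, 0.0, 0.0]
wrist_force: [0.8, 4.4, 0.5]
width: 0.252
gripper_force: 30.0
```

Request:
{"name": "jog_arm", "arguments": {"delta_pos": [[0,0,0],[0,0,0],[0,0,0],[0,0,0],[0,0,0],[0,0,0],[0,0,0],[0,0,0],[0,0,0],[0,0,0]], "roll": [1,2,3,4,5,6,7,8,8,8], "claw": [0,0,0,0,0,0,0,0,0,0]}}

```text
time_s: 4.4
ee_pos: [0.5873, 0.2273, 0.084]
tcp_rot: [0.458, 0.889, -0.001, -0.0]
wrist_force: [-2.6, -0.2, 2.8]
width: 0.256
gripper_force: 30.0
```

```bash
cat > look.py <<'E'
from h import *;from workcell import observe,eyes;import sys
from scipy.spatial.transform import Rotation as R
s=observe();x=R.from_quat(s['tcp_rot']).as_matrix()[:,0]
print(s['time_s'],s['ee_pos'],'yaw',np.degrees(np.arctan2(x[1],x[0]))-180,s['wrist_force'],s['torque'],s['q'][5])
w=eyes.get_image('wrist');v=eyes.get_image('scene')
for n,i in(('wrist',w),('scene',v)):
    try: print(n);measure(i,np.array([.587,.2286]),90)
    except Exception as e: print(e)
f=w['frame'][60:316,100:420];g=v['frame'][190:302,260:400]
cv2.imwrite(f'pics/{sys.argv[1]}.png',np.hstack([cv2.resize(f,(400,320)),cv2.resize(g,(400,320))])[...,::-1])
E
python3 look.py t1
```

```text
4.4 [0.58731062 0.22729243 0.08399318] yaw -54.510964932456076 [-2.64602704 -0.15543389  2.83316433] [-0.13877001  0.40764333 -0.01300335] -0.4409384312542078
wrist
lid c [0.5852 0.2302] r 0.0679 z 0.0636
 mark [222 244  18  27 326] 0.0555 -79.6
 mark [276 244  28  27 370] 0.0565 -27.9
 mark [200 249  10   9  52] 0.0636 -100.3
 mark [305 249  11  10  53] 0.0637 -8.7
 mark [243 254   2   8  10] 0.0518 -68.2
 mark [241 268   2   5   9] 0.0638 -67.5
 brass n 2296 zmax [0.1082 0.1121] rmax 0.0458 out top n 416
  out dir -54.9
  pca 124.9 mean [ 0.0069 -0.0097]
scene
lid c [0.5901 0.2277] r 0.0692 z 0.0637
 mark [319 218  34  36 412] 0.0476 149.9
 mark [291 240  10   4  32] 0.0554 -68.5
 brass n 191 zmax [0.1067 0.1132] rmax 0.0431 out top n 56
  out dir -51.3
  pca 128.2 mean [ 0.0148 -0.018 ]
```

View pics/t1.png

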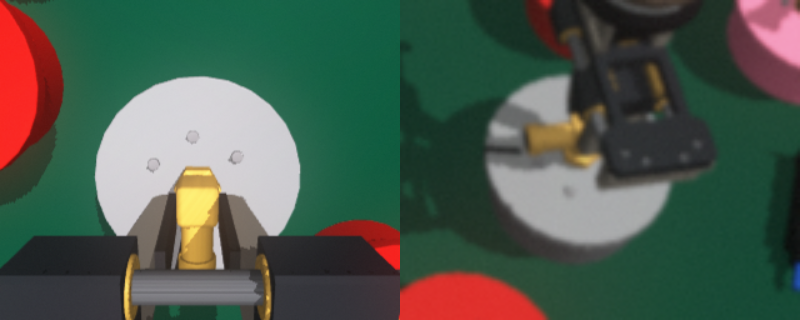

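The elbow follows the tool at yaw -54.5° (collar in the right panel near (540,140), line at (500,148)). About 12° remain.

Request:
{"name": "jog_arm", "arguments": {"delta_pos": [[0,0,0],[0,0,0],[0,0,0],[0,0,0],[0,0,0],[0,0,0]], "roll": [0.8,1.6,2.4,2.4,2.4,2.4], "claw": [0,0,0,0,0,0]}}

```text
time_s: 5.1
ee_pos: [0.587, 0.2271, 0.0839]
tcp_rot: [0.548, 0.836, -0.001, -0.0]
wrist_force: [-5.1, -2.3, 5.5]
width: 0.249
gripper_force: 30.0
```

Request:
{"name": "jog_arm", "arguments": {"delta_pos": [[0,0,0],[0,0,0],[0,0,0],[0,0,0],[0,0,-0.02],[0,0,-0.05],[0,0,-0.08],[0,0,-0.105],[0,0,-0.105],[0,0,-0.105]], "roll": [0,0,0,0,0,0,0,0,0,0], "claw": [0.5,0.6,0.7,0.7,0.8,1,1,1,1,1]}}

```text
time_s: 6.1
ee_pos: [0.5879, 0.2279, 0.1888]
tcp_rot: [0.549, 0.836, 0.0, 0.0]
wrist_force: [0.0, 0.8, -0.6]
width: 0.994
gripper_force: 0.0
```

```bash
python3 look.py t2
```

```text
6.1 [0.58790299 0.22786567 0.18877517] yaw -66.61436351388254 [ 0.00627806  0.83513047 -0.595106  ] [-0.05861864  0.01665453 -0.01977757] -0.22970262678403347
wrist
lid c [0.5864 0.2285] r 0.0691 z 0.0637
 brass n 1012 zmax [0.1085 0.1122] rmax 0.044 out top n 231
  out dir -66.6
  pca 113.3 mean [ 0.0054 -0.012 ]
scene
lid c [0.5894 0.2281] r 0.0697 z 0.0637
 mark [330 220  15  15 113] 0.056 163.6
 mark [291 240  10   4  25] 0.0554 -68.5
 brass n 312 zmax [0.1076 0.1129] rmax 0.0437 out top n 58
  out dir -62.7
  pca 112.7 mean [ 0.0076 -0.0112]
```

View pics/t2.png

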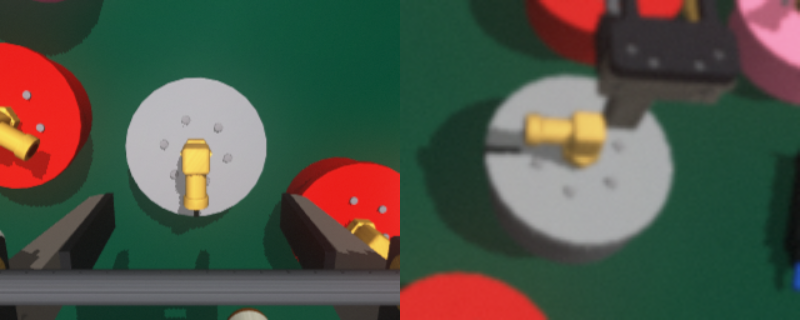

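The outlet now lies right over the line: in the left panel the mouth is at (197,203) and the line end at (197,213). Both measure -66.6°, and the gripper is clear.

```bash
python3 -c "
from workcell import workorder;print(workorder.job_done())"
```

```text
the job is handed in; nothing more can be done
None
```

The elbow was screwed about 52° clockwise until its outlet lined up with the black line on its own lid (both measured at -66.6°), then released with the gripper clear; I never touched the tee, and the job was handed in at about 6 s.

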